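Circlip spread and held at the groove of a sampler's axle stub

TASK

Refit the drive pulley of the open sampler module: put the large toothed pulley over the upright axle stub and seat it flat on the shoulder at the stub's foot. Then take the circlip pliers by both handles, squeeze them right up to their stop so that the snap ring on their tips is spread wide, and slide the spread ring, level and without forcing it, over the stub down to the groove just above the pulley. Finish there while still holding the pliers: handles squeezed, ring spread around the stub at the groove's height, not let snap in and not let go; leave the other things on the bench alone.

Things in the scene. Friction and masses are not known exactly. Their poses are not given: they have to be found in the camera images.
- module: Open sampler drive module, fixed: white housing 220 x 170 mm (its x, y), aluminium deck 50 mm above the bench, rim to 54 mm. Origin under its centre, z up. The upright axle stub stands at x -20, y -20 mm. Also on the deck: motor with pinion at x 68, y 45 (top 76 mm), circuit board at x 77, y -35 (top 61 mm); within 60 mm of the stub's axis the deck is clear.
- shoulder (a point): Point on the axle stub's axis at the height of the shoulder (a collar 54 mm in diameter, top 56 mm above the bench) on which the pulley seats. Axes as the module's.
- groove (a point): On the stub's axis at mid-height of the snap-ring groove, 26.25 mm above the shoulder (82.25 mm above the bench). Groove 4.5 mm wide, 1 mm deep (38 mm in diameter); its lower edge is level with the top of the seated pulley, so a ring resting on the pulley lies 1 mm below mid-groove. Axes as the module's.
- nose (a point): Point on the axle stub's axis at its top, 40 mm above the shoulder (96 mm above the bench). The stub is 40 mm in diameter; its uppermost 4 mm taper to 32 mm.
- pulley: Loose aluminium drive pulley, toothed between two thin flanges, the larger of the two pulleys: 60 mm outside diameter, 24 mm high, bore 42 mm right through, about 0.12 kg, lying flat on the bench with its bore upright. Origin: centre of its underside; z is its axis.
- pulley_mid (a point): Middle of the pulley's bore, 12 mm from either face; z is the pulley's axis.
- pliers: Loose circlip pliers, steel with two black handles, 0.2 kg with ring, lying flat on the bench, a snap ring on their bent tips. Origin: on the pivot's axis, level with the underside of handles and ring (the bench). x points along the middle line from pivot to tips and ring, z up; symmetrical about the middle line. Jaws at z 4 to 12 mm. Squeezing the handles spreads tips and ring.
- grip (a point): On the middle line between the handles, 60 mm behind the pivot, 7 mm above their underside: take them here, a finger outside each. Handles: x -33 to -105 mm from the pivot, each 11 mm wide, 14 mm high, flat upright outer sides. Open they splay 10 degrees each to the rear, 62 mm over the outer sides here; at the stop they are parallel, 40 mm over them. Axes as the pliers'.
- ring_eye (a point): Centre of the spread snap ring at mid-thickness: on the middle line 82 mm ahead of the pivot (142 mm ahead of point grip), 1.25 mm above the handles' underside, squeezed or not (within 1 mm). Dark spring steel, 2.5 mm thick, 4 mm wide; bore 38 mm at rest, 44 mm at the stop. Gap and lugs face the pivot; the lug holes stay on the pliers' tips. z is the ring's axis.
- lug_l (a point): Left lug hole of the snap ring (y positive in the pliers' frame). The two lug holes are 10 mm apart at rest and 32 mm apart with the pliers squeezed to the stop.
- lug_r (a point): Right lug hole of the snap ring (y negative in the pliers' frame).
- lever_l (a joint): Squeeze of the pliers: turn of the left lever about the pivot, 0 open, 0.18 rad at the stop screw; the right lever mirrors it. A spring pushes the handles open, 4 N each at rest, 12 N at the stop (at point grip). As the levers turn, their outer sides draw back: in gripping fingers the pliers creep 3 to 5 mm forward (their x) from open to stop, ring_eye ending some 146 mm ahead of the fingers.
- well_plate: Bystander: white 96-well plate, 128 x 85 x 14 mm; origin under its centre.
- screwdriver: Bystander: black-handled screwdriver, 160 mm long.
- idler: Bystander: small spare pulley, 30 mm in diameter and 14 mm high; origin under its centre.
Not all that is in view belongs to the job. There is more than one size of the pliers; the job needs the largest.

How it is judged:
By the outcome, as a careful person would: the job done as asked, in the order asked, and still so for the second after the job is handed in, while the arm keeps its last pose, push and grip.
It also fails if it takes over 54 s, if anything falls off the work surface, if the arm or the gripper's body presses on something with over 40 N, if the wrist force passes 120 N, or if a joint passes its speed limit or range.

ROBOT

A 7-joint arm with a two-finger parallel gripper is mounted at the origin on the work surface. World frame = base frame: x ahead of the robot, y to its left, z up, the work surface at z = 0. Lengths are in m, angles in rad, forces in N, time in s.
With the tool pointing down it reaches from about 0.425 to 0.95 m from the base axis. Payload 4.7 kg.
Tool frame: the origin (TCP) lies between the finger pads; the fingertips stand 25 mm ahead of it and the grasp point (between the pads) lies 6 mm ahead of it; x points along the fingers, z is the direction in which the jaws open and shut, and the axes are right-handed (so a half turn about x gives the same grasp; the last joint's range is limited). The gripper opens to 85 mm and grips with 20 to 120 N. Pads are 22 mm wide; open, the fingers measure 114 mm over their backs; the gripper's body (76 mm by 85 mm) begins 54 mm behind the grasp point. The pads swing forward as they close: fully open they stand 13 mm farther back than shut.
Start: joints at [-1.276, 0.469, -0.049, 1.532, 0.024, 1.141, -0.082], TCP at [0.215, 0.64, 0.256] pointing down, gripper open.
Joint ranges: [-2.59, 2.59], [-0.33, 1.99], [-1.39, 1.29], [0.1, 2.45], [-1.04, 4.18], [0.21, 1.99], [-2.66, 2.66]. Speed limits (rad/s): [2.57, 2.57, 3.14, 3.14, 3.14, 3.14, 3.14].

INTERFACE

Orientations are given as a 3x3 rotation matrix whose columns are the frame's x, y, z axes.
In Python, from rig import * gives the robot as it stands. Calls block until the motion is done:
- movep(position, orientation): joint-space move of the TCP to a pose.
- move_l(position, attitude=None, feed=0.15, until_force=None): straight line of the TCP; attitude=None keeps the orientation; feed is the mean speed in m/s. With until_force (N) it stops when the force on the tool has changed by that much, and returns True; else False.
- move_joints(angles): joint-space move.
- command_gripper(opening, newtons=None): finger opening in m; newtons is the grip in N (None keeps the last); returns when the fingers have stopped.
- sleep(seconds).
- inverse_kinematics(position, orientation): joint angles nearest the present ones, or None.
- sense(): the state.
- camera(name): name is "scene" or "top" or "wrist"; returns (picture, depth): 400x640x3 uint8, red, green, blue; 400x640 float32, m along the optical axis (not along the pixel's ray), 0 where there is no reading.
- camera_params(name): a dict with "K" (3x3 intrinsics, pixels), "dist" ([k1, k2, p1, p2, k3] as OpenCV has them; the pictures are not rectified), "position" and "rotation" of the camera in the world; the wrist camera has in their place "tool_from_camera" (4x4, takes a point from camera to tool coordinates, whose origin is the TCP and whose axes are the tool frame's). Camera axes: x right, y down, z forward; pixel columns grow to the right and rows downward; lengths in m; the calibration is good to about 2 mm. A picture is of the moment at which its call begins: read the wrist's pose just before it. camera_params takes no time and is no camera call.
A pose or a line that the arm cannot do raises Unreachable and nothing moves.
- finish_job(): hands the job in, once; it reports no verdict.
The state is a dict: "time_s": time; "joint_pos": joint angles; "qd": joint speeds; "joint_efforts": joint torques, N m; "position": TCP position; "tcp_rot": TCP orientation; "wrist_force": force on the tool from outside, world axes, zero at the start; "ft_torque": the same for the moment, N m; "finger_gap": finger opening in m.
Only numpy, scipy, OpenCV 4.12 (cv2) and the standard library are available. Lean on these libraries where they do the work, as an engineer would, in place of code of your own. Each camera call takes 0.05 s, during which the arm holds its last target. There are 200 camera calls.

## Working session

There is one attempt and no reset: what is moved stays moved. The work goes in short steps, each a Python script; the robot and the scene stay as the last script left them, time stands still between calls to the robot, and variables do not carry over. Pictures are saved under pics/ and viewed, about 8 in all and at most 12, crops included, and the job is handed in when it is done.

```bash
mkdir -p pics; ls
python3 - <<'E'
from rig import *
import cv2,numpy as np
for n in("scene","top"):
    p,d=camera(n); cv2.imwrite(f"pics/{n}0.png",p[:,:,::-1]); np.savez(f"{n}0.npz",p=p,d=d)
    c=camera_params(n); print(n,{k:np.round(v,4).tolist() for k,v in c.items()})
print({k:np.round(v,4).tolist() for k,v in camera_params("wrist").items()})
print(sense())
E
```

```text
pics
scene {'K': [[374.8115, 0.0, 316.8694], [0.0, 374.8115, 203.2608], [0.0, 0.0, 1.0]], 'dist': [0.0037, 0.0, 0.0, 0.0, 0.0], 'position': [1.2087, 0.0491, 0.9104], 'rotation': [[-0.1612, 0.7678, -0.6201], [0.9868, 0.1158, -0.1132], [-0.0152, -0.6302, -0.7763]]}
top {'K': [[490.5538, 0.0, 318.694], [0.0, 490.5538, 202.1629], [0.0, 0.0, 1.0]], 'dist': [-0.0316, 0.0, 0.0, 0.0, 0.0], 'position': [0.3104, -0.0574, 1.2374], 'rotation': [[-0.1203, -0.9723, 0.2002], [-0.9927, 0.1174, -0.0265], [0.0022, -0.2019, -0.9794]]}
{'K': [[281.5136, 0.0, 318.8769], [0.0, 281.5136, 199.6711], [0.0, 0.0, 1.0]], 'dist': [-0.0037, 0.0, 0.0, 0.0, 0.0], 'tool_from_camera': [[0.0, -0.3142, 0.9494, -0.1178], [-0.0003, -0.9494, -0.3142, 0.0811], [1.0, -0.0003, -0.0001, 0.0009], [0.0, 0.0, 0.0, 1.0]]}
{'time_s': 0.1, 'joint_pos': array([-1.27588052,  0.46938572, -0.04858804,  1.53358296,  0.02407048,
        1.14100743, -0.08229366]), 'qd': array([-2.13074935e-04, -1.26282907e-03,  1.29178133e-03, -3.07720775e-03,
        4.37688965e-05, -4.49327288e-04,  9.32837877e-06]), 'joint_efforts': array([-4.33268201e-05, -5.11515927e+01, -4.71160049e-02, -2.38392055e+01,
        1.07805367e-02,  4.43344528e-03, -4.14535990e-06]), 'position': array([0.21460328, 0.63946277, 0.25534589]), 'tcp_rot': array([[-5.34828973e-04, -9.48033621e-01,  3.18169716e-01],
       [-1.71800046e-03,  3.18170163e-01,  9.48032065e-01],
       [-9.99998381e-01, -3.95807025e-05, -1.79888882e-03]]), 'wrist_force': array([-0.29152772,  0.12866418, -0.34922878]), 'ft_torque': array([ 0.00404794,  0.01661632, -0.02024018]), 'finger_gap': 0.0856951590348435}
```

View pics/top0.png

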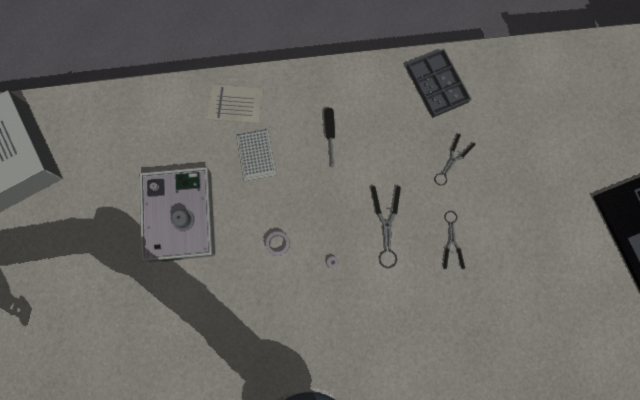

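View pics/scene0.png

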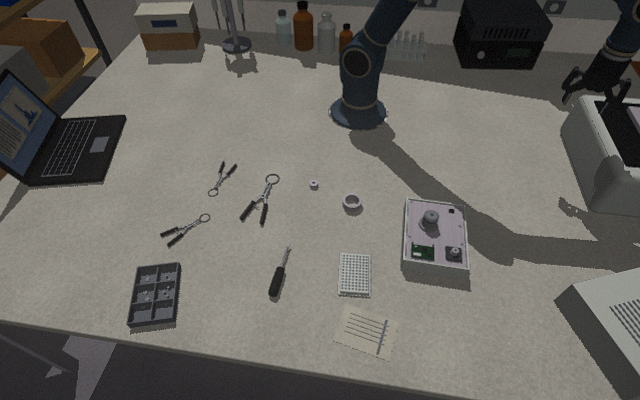

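Top view: three pliers. The large one is at (388,225) with its ring at (388,258), and the two smaller ones are at (455,160) and (453,240). The large pulley is at (276,241), the idler at (331,260) and the module stub at (181,215). The pliers at (388,225) are clearly the longest, about 85 px against 55 px. I'll measure next and make the confirming crop.

```bash
cat > h.py <<'E'
from rig import *
import numpy as np, cv2
def cam(name, s=None):
    c=camera_params(name)
    if name=="wrist":
        s=s or sense(); T=np.array(c["tool_from_camera"]); R=np.array(s["tcp_rot"])
        return np.array(c["K"]),np.array(c["dist"]),R@T[:3,:3],np.array(s["position"])+R@T[:3,3]
    return np.array(c["K"]),np.array(c["dist"]),np.array(c["rotation"]),np.array(c["position"])
def onplane(c,uv,z):
    K,d,R,t=c; uv=np.asarray(uv,float).reshape(-1,1,2)
    n=cv2.undistortPoints(uv,K,d)[:,0]; r=np.c_[n,np.ones(len(n))]@R.T
    return t+r*((z-t[2])/r[:,2])[:,None]
def cloud(c,D):
    K,d,R,t=c; v,u=np.mgrid[:400,:640]
    n=cv2.undistortPoints(np.stack([u,v],-1).reshape(-1,1,2).astype(float),K,d)[:,0]
    P=np.c_[n,np.ones(len(n))]*D.reshape(-1,1)
    return (P@R.T+t).reshape(400,640,3)
def down(a): # tool pointing down, jaw (z) axis at angle a in world xy
    x=np.array([0,0,-1.]); z=np.array([np.cos(a),np.sin(a),0]); return np.c_[x,np.cross(z,x),z]
def proj(c,P):
    K,d,R,t=c; return cv2.projectPoints((np.asarray(P,float)-t)@R,np.zeros(3),np.zeros(3),K,d)[0][:,0]
E
python3 - <<'E'
from h import *
for n in("top","scene"):
    f=np.load(n+"0.npz"); c=cam(n); P=cloud(c,f["d"]); z=P[...,2]
    ok=(f["d"]>0)
    def near(u,v,r): 
        w=np.zeros((400,640),bool); w[v-r:v+r,u-r:u+r]=1; return w&ok
    S={"top":dict(stub=(181,215,20),pul=(276,241,22),mod=(177,212,60),pl=(388,225,50),idl=(331,260,12),bench=(310,310,15)),
       "scene":dict(stub=(430,218,18),pul=(352,201,16),mod=(436,238,60),pl=(262,198,32),idl=(314,184,9),bench=(300,330,12))}[n]
    print(n,"bench z",np.median(z[near(*S["bench"])]))
    for k,(lo,hi) in dict(stub=(.09,.105),pul=(.02,.03),idl=(.011,.02)).items():
        m=near(*S[k])&(z>lo)&(z<hi); q=P[m]
        if len(q): (cx,cy),r=cv2.minEnclosingCircle(q[:,:2].astype(np.float32)); print(k,m.sum(),q.mean(0).round(4),"enc",round(cx,4),round(cy,4),round(r,4))
    m=near(*S["mod"])&(z>.045)&(z<.06); print("mod",cv2.minAreaRect(P[m][:,:2].astype(np.float32)))
    g=f["p"].max(2); w=near(*S["pl"])&(g<60); Q=onplane(c,np.argwhere(w)[:,::-1],0.007)
    print("pl dark",w.sum(),Q.mean(0))
    lab=cv2.connectedComponentsWithStats(w.astype(np.uint8))
    for i in range(1,lab[0]):
        if lab[2][i,4]>15: print(lab[2][i],lab[3][i],onplane(c,lab[3][i],.007).round(4))
t=cv2.imread("pics/top0.png"); a=cv2.resize(t[120:280,360:480],None,fx=3.7,fy=3.7,interpolation=cv2.INTER_CUBIC)
cv2.imwrite("pics/crop1.png",a)
E
```

```text
top bench z -0.0002600929759830617
stub 214 [0.5468 0.2447 0.0954] enc 0.5481 0.245 0.0205
pul 218 [0.4678 0.0257 0.0241] enc 0.4676 0.0256 0.0297
idl 86 [ 0.4051 -0.1046  0.014 ] enc 0.4055 -0.1054 0.015
mod ((0.568583607673645, 0.26585403084754944), (0.1699882447719574, 0.22176939249038696), 88.4471435546875)
pl dark 281 [ 0.54196396 -0.26134356  0.007     ]
[371 186  10  29 132] [375.1969697  199.65909091] [[ 0.5511 -0.2354  0.007 ]]
[392 186   8  28 132] [395.81818182 199.89393939] [[ 0.5441 -0.2879  0.007 ]]
scene bench z -0.0018043347373623009
stub 120 [0.5511 0.2432 0.0931] enc 0.5513 0.2432 0.0194
pul 91 [0.4718 0.0223 0.0221] enc 0.4701 0.0222 0.0305
idl 26 [ 0.4112 -0.1092  0.0128] enc 0.4096 -0.1089 0.0141
mod ((0.5694872736930847, 0.26316559314727783), (0.17007145285606384, 0.22442801296710968), 88.5213623046875)
pl dark 200 [ 0.52373027 -0.27887072  0.007     ]
[230 166   7   8  24] [232.54166667 169.04166667] [[ 0.3829 -0.3875  0.007 ]]
[240 201  16  20  90] [247.27777778 210.34444444] [[ 0.5465 -0.2893  0.007 ]]
[260 204   8  21  77] [263.53246753 213.98701299] [[ 0.5528 -0.2364  0.007 ]]
```

View pics/crop1.png

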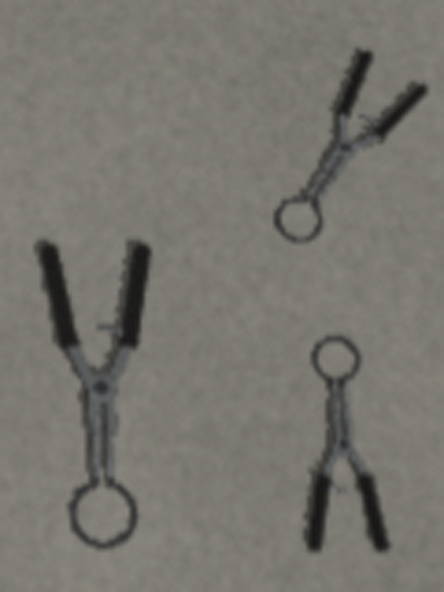

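The largest pliers are confirmed: left in the crop at (100,390), ring at (103,514). The other two have markedly smaller rings. Next, close looks at the stub and then the pulley, using the same tool attitude.

Run:
```python
from h import *
import pickle
R=down(np.pi/2)
out={}
for n,p in dict(stub=[.548,.244,.292],pul=[.4685,.0245,.22]).items():
    movep(p,R); s=sense(); im,d=camera("wrist"); out[n]=(s,im,d)
    cv2.imwrite(f"pics/w_{n}.png",im[:,:,::-1]); print(n,s["time_s"],s["position"].round(4),s["joint_pos"].round(2),s["wrist_force"].round(2))
    c=cam("wrist",s); P=cloud(c,d); z=P[...,2]; zt={"stub":.096,"pul":.024}[n]
    m=(abs(z-zt)<.004)&(d>0)&(np.linalg.norm(P[...,:2]-np.array(p[:2]),axis=2)<.05)
    q=P[m]; (cx,cy),r=cv2.minEnclosingCircle(q[:,:2].astype(np.float32)); print(m.sum(),q.mean(0).round(4),np.median(q[:,2]).round(4),"enc",round(cx,4),round(cy,4),round(r,4))
pickle.dump(out,open("w.pkl","wb"))
a=np.hstack([out[k][1][60:340,180:460] for k in out]); cv2.imwrite("pics/w1.png",cv2.resize(a,None,fx=1.4,fy=1.4)[:,:,::-1])
```

```text
stub 1.9833 [0.5474 0.2454 0.2919] [-0.57  0.32  0.1   1.68 -0.04  1.15  1.11] [-0.15  0.67  0.2 ]
864 [0.5472 0.246  0.0955] 0.0958 enc 0.5483 0.2464 0.0201
pul 3.0 [0.4697 0.0261 0.2207] [-0.31  0.17  0.19  2.05 -0.04  0.92  1.47] [0.59 0.3  1.37]
1089 [0.4678 0.0242 0.0239] 0.024 enc 0.469 0.0243 0.0305
```

View pics/w1.png

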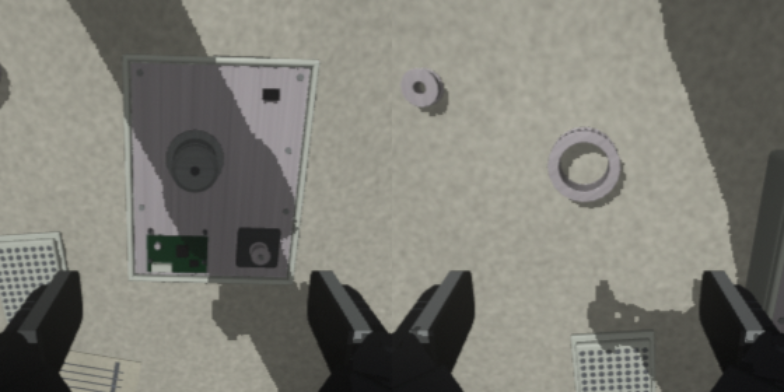

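Stub (about 0.548, 0.246) and pulley (0.469, 0.024) agree across the cameras to within 2–3 mm. The crop shows the stub at (195,160), with the pulley at (585,165) and the idler at (422,88). Now grasp the pulley.

```bash
cat >> h.py <<'E'
def circ(p,zt,rad=.045,tol=.004,name="wrist"):
    s=sense(); im,d=camera(name); c=cam(name,s); P=cloud(c,d)
    m=(abs(P[...,2]-zt)<tol)&(d>0)&(np.linalg.norm(P[...,:2]-np.array(p[:2]),axis=2)<rad); q=P[m]
    (cx,cy),r=cv2.minEnclosingCircle(q[:,:2].astype(np.float32))
    print(name,m.sum(),"medz",np.median(q[:,2]).round(4),"enc",round(cx,4),round(cy,4),round(r,4),"mean",q.mean(0).round(4)); return im,d,np.array([cx,cy])
E
python3 - <<'E'
from h import *
sleep(.2); im,d,p=circ([.469,.0243],.024)
movep([p[0],p[1],.10],down(np.pi/2)); sleep(.2); im,d,p2=circ(p,.024)
print(move_l([p[0],p[1],.030],feed=.1,until_force=8)); s=sense(); print(s["position"],s["wrist_force"])
command_gripper(0.0,40); sleep(.2); s=sense(); print(s["time_s"],s["position"],s["finger_gap"],s["wrist_force"])
move_l([p[0],p[1],.15],feed=.15); sleep(.2); s=sense(); print(s["position"],s["finger_gap"],s["wrist_force"])
im,d,p3=circ(s["position"],.15-.03+.024,rad=.036,tol=.006); cv2.imwrite("pics/w_held.png",im[:,:,::-1]); print(p3-s["position"][:2])
im,d,p3=circ(s["position"],.15-.03+.024,rad=.036,tol=.006,name="scene")
print(sense()["time_s"])
E
```

```text
wrist 1094 medz 0.024 enc 0.4686 0.0244 0.0301 mean [0.4679 0.0243 0.0239]
wrist 2509 medz 0.024 enc 0.4688 0.0246 0.0302 mean [0.4677 0.0244 0.0239]
False
[0.46896402 0.02444118 0.03033114] [-0.47147192  0.21232879  0.78417703]
5.5333 [0.46906235 0.02447775 0.03105635] 0.058206330839911044 [-1.36560355  0.79870168  6.8071942 ]
[0.46804019 0.02433802 0.14913329] 0.0580985373921987 [-0.33009243 -1.10874983 -1.2532683 ]
wrist 5794 medz 0.1421 enc 0.4633 0.0243 0.0349 mean [0.466  0.0249 0.1422]
[-4.74964982e-03 -1.61064503e-05]
scene 133 medz 0.1398 enc 0.4719 0.0256 0.0343 mean [0.4692 0.0223 0.1401]
6.7833
```

View pics/w_held.png

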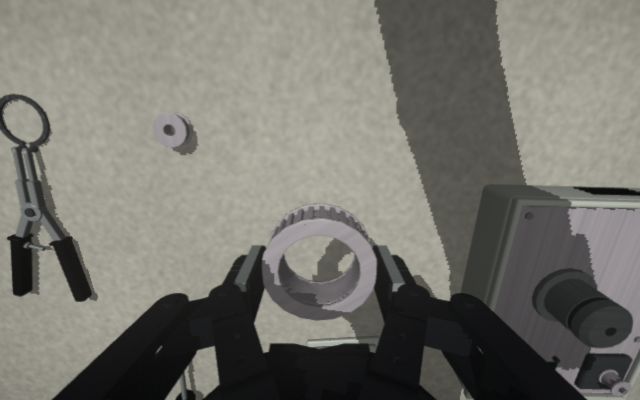

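The pulley is held between the pads, with its bore ellipse centred near (320,265). I'll check tilt and offset in hand from the same picture pose, then carry it over.

Run:
```python
from h import *
import pickle
s=sense(); im,d=camera("wrist"); P=cloud(cam("wrist",s),d); v,u=np.mgrid[:400,:640]
m=(abs(P[...,2]-.1421)<.0035)&(d>0)&(u>262)&(u<378)&(v>215)&(v<322)&(im.max(2)>95)
q=P[m]; A=np.c_[q[:,:2]-s["position"][:2],np.ones(len(q))]
for _ in range(3):
    k=np.linalg.lstsq(A,q[:,2],rcond=None)[0]; r=q[:,2]-A@k; w=abs(r)<.0012; A,q=A[w],q[w]
print(len(q),"slope",k[:2],"z",k[2])
n=lambda w:cv2.minEnclosingCircle(w.astype(np.float32))
lab=cv2.connectedComponentsWithStats(m.astype(np.uint8))[1]
(cx,cy),r=n(q[:,:2]); print(cx,cy,r, np.array([cx,cy])-s["position"][:2])
# inner hole: fit circle on the whole annulus by radii
from scipy.optimize import least_squares
def f(c):
    rr=np.hypot(*(q[:,:2]-c[:2]).T); return np.r_[np.maximum(rr-.030,0),np.maximum(.021-rr,0)]
o=least_squares(f,s["position"][:2]); print(o.x-s["position"][:2],o.cost,s["position"])
```

```text
3402 slope [-0.0054726   0.00104381] z 0.14229422156966962
0.46821102499961853 0.025061968713998795 0.030547045171260834 [-7.48008873e-05  7.05438109e-04]
[-0.00031348  0.00057091] 3.954491225774343e-06 [0.46828583 0.02435653 0.14940984]
```

Run:
```python
from h import *
R=down(np.pi/2)
movep([.55,.13,.22],R); sleep(.3)
im,d,p=circ([.5482,.2458],.0945,rad=.03,tol=.003); cv2.imwrite("pics/w_s2.png",im[:,:,::-1])
circ([.5482,.2458],.0945,rad=.03,tol=.003,name="top")
s=sense(); print(s["time_s"],s["position"],s["finger_gap"])
tgt=p-np.array([-.0002,.0006]); print("tgt",tgt)
if np.linalg.norm(p-[.5482,.2458])<.003:
    movep([*tgt,.16],R); sleep(.2); s=sense(); print(s["position"],s["wrist_force"])
    hit=move_l([*tgt,.095],feed=.05,until_force=8); s=sense(); print(hit,s["time_s"],s["position"],s["wrist_force"])
```

```text
wrist 1402 medz 0.0957 enc 0.5485 0.2458 0.0204 mean [0.5471 0.2444 0.0953]
top 0 medz nan enc 0.0 0.0 0.0 mean [nan nan nan]
7.8833 [0.54975746 0.12939233 0.21981523] 0.05797756689961268
tgt [0.54870209 0.24524638]
[0.5495324  0.24384395 0.16070213] [-0.18421306  0.76382408 -0.83609466]
False 10.1167 [0.54893729 0.24536885 0.09537372] [ 0.320394    0.45339941 -1.10332467]
  return _methods._mean(a, axis=axis, dtype=dtype,
  ret = ret.dtype.type(ret / rcount)
h.py:26: RuntimeWarning: Mean of empty slice.
  print(name,m.sum(),"medz",np.median(q[:,2]).round(4),"enc",round(cx,4),round(cy,4),round(r,4),"mean",q.mean(0).round(4)); return im,d,np.array([cx,cy])
  ret = um.true_divide(
```

The pulley is down over the stub with almost no force. Now I'll seat it, release, retreat and look, then look at the pliers.

Run:
```python
from h import *
R=down(np.pi/2); t=[.5487,.2452]
hit=move_l([*t,.084],feed=.03,until_force=6); s=sense(); print(hit,s["position"],s["wrist_force"])
command_gripper(.085); s=sense(); print(s["time_s"],s["position"],s["finger_gap"])
move_l([*t,.20],feed=.2); sleep(.2)
s=sense(); im,d,p=circ([.5485,.2455],.080,rad=.035,tol=.0025); cv2.imwrite("pics/w_seat.png",im[100:340,180:480,::-1])
P=cloud(cam("wrist",s),d); rr=np.hypot(P[...,0]-p[0],P[...,1]-p[1]); q=P[(rr>.0225)&(rr<.029)&(P[...,2]>.07)&(d>0)]
k=np.linalg.lstsq(np.c_[q[:,:2]-p,np.ones(len(q))],q[:,2],rcond=None)[0]; print("top plane",len(q),k)
circ([.5485,.2455],.0945,rad=.025,tol=.003)
movep([.57,-.25,.25],R); sleep(.25); s=sense(); im,d=camera("wrist"); np.savez("pl.npz",im=im,d=d,R=s["tcp_rot"],t=s["position"]); cv2.imwrite("pics/w_pl.png",im[:,:,::-1]); print(sense()["time_s"],s["position"],s["joint_pos"].round(2))
```

```text
True [0.54911416 0.24539329 0.08711854] [-2.00382663 -0.15780655  4.73046477]
10.85 [0.54828424 0.24500446 0.08600009] 0.08523269402805225
wrist 1597 medz 0.08 enc 0.5489 0.2461 0.0303 mean [0.5438 0.2458 0.08  ]
top plane 4256 [-4.20905274  0.01309562  0.15329091]
wrist 1616 medz 0.0957 enc 0.5485 0.246 0.0202 mean [0.5468 0.246  0.0953]
13.975 [ 0.5703378  -0.24914756  0.2498918 ] [ 0.1   0.4   0.33  1.69 -0.14  1.08  2.04]
```

View pics/w_seat.png

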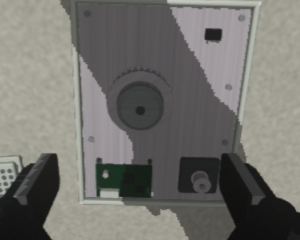

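View pics/w_pl.png

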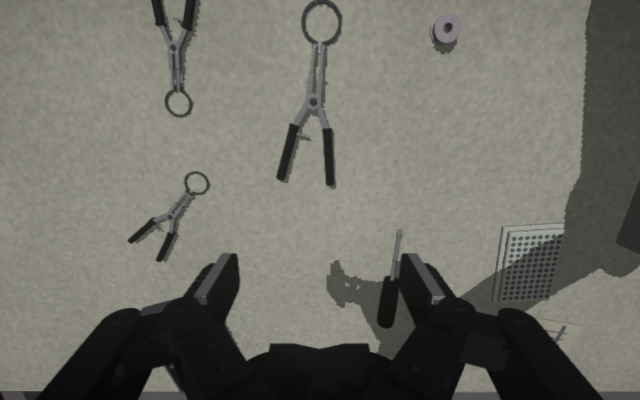

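Seated: pulley top at z = 0.080 and concentric with the stub at (140,105). The pliers view shows the ring at (321,22), pivot (313,101), handles (288,152) and (330,157). The screwdriver is clear of the grip. Next, the pliers' axis.

Run:
```python
from h import *
from scipy.optimize import least_squares
f=np.load("pl.npz"); s=dict(tcp_rot=f["R"],position=f["t"]); c=cam("wrist",s); im,d=f["im"],f["d"]; P=cloud(c,d)
g=im.max(2).astype(int)
def comp(m,n=40):
    k=cv2.connectedComponentsWithStats(m.astype(np.uint8)); return [(k[1]==i) for i in range(1,k[0]) if k[2][i,4]>n]
W=np.zeros_like(g,bool); W[115:195,265:350]=1
H=[]
for m in comp(W&(g<60)&(P[...,2]>.009)):
    uv=np.argwhere(m)[:,::-1]; Q=onplane(c,uv,.014)[:,:2]; box=cv2.minAreaRect(Q.astype(np.float32)); H.append(Q)
    vx,vy,x,y=cv2.fitLine(Q.astype(np.float32),cv2.DIST_L2,0,.01,.01).ravel(); print("handle",m.sum(),uv.mean(0),Q.mean(0),box,"dir deg",np.degrees(np.arctan2(vy,vx)), "z",np.median(P[m][:,2]))
W[:]=0; W[0:50,295:350]=1
m=max(comp(W&(g<75)),key=lambda m:m.sum()); uv=np.argwhere(m)[:,::-1]; Q=onplane(c,uv,.0025)[:,:2]
o=least_squares(lambda p:np.hypot(*(Q-p[:2]).T)-p[2],[*Q.mean(0),.021],loss="soft_l1",f_scale=.001); print("ring",m.sum(),o.x)
print("pivot",onplane(c,[313,101],.013), "shapes at depth",P[101,313])
```

```text
handle 448 [286.98660714 151.33035714] [ 0.54317647 -0.28823781] ((0.5449684858322144, -0.2883111834526062), (0.010766073130071163, 0.07180949300527573), 73.27376556396484) dir deg -16.890562 z 0.013807357238986046
handle 440 [328.16590909 156.18863636] [ 0.54924829 -0.23647001] ((0.5508885383605957, -0.23639938235282898), (0.0712977722287178, 0.010144845582544804), 3.392110824584961) dir deg 3.8994663 z 0.013763066473561764
ring 403 [ 0.3995302  -0.24558264  0.02097031]
pivot [[ 0.48325328 -0.25525412  0.013     ]] shapes at depth [ 0.48327437 -0.25523114  0.01418874]
```

The sizes check: handles 72 × 11 mm, ring mean radius 21 mm, axis yaw -6.6° rearward from all three features. I'm taking the grip in stages, compensating for the pad swing.

Run:
```python
from h import *
a=np.radians(90-6.6); R=down(a); g=[.5420,-.2621]
movep([*g,.09],R); sleep(.1); f0=sense()["wrist_force"]
command_gripper(.076,40)
hit=move_l([*g,.024],feed=.07,until_force=5); s=sense(); z=s["position"][2]; print(hit,s["time_s"],s["position"],s["wrist_force"]-f0,s["finger_gap"])
if hit: z+=.0015; move_l([*g,z],feed=.05)
else: z=.024
for o in (.062,.056,.050,.044,.040,.034):
    command_gripper(o); s=sense(); f=s["wrist_force"]-f0; print(o,round(s["time_s"],2),s["finger_gap"].round(4),s["position"].round(4),f.round(1))
    if f[2]>3: z+=min(f[2]/8000,.002); move_l([*g,z],feed=.02); f=sense()["wrist_force"]-f0; print("  z",round(z,4),f.round(1))
im,d=camera("wrist"); cv2.imwrite("pics/w_grip.png",im[:,:,::-1]); print(sense()["time_s"])
```

```text
False 16.1167 [ 0.54234984 -0.26233043  0.02444279] [ 0.13325317 -0.74432827 -0.23552081] 0.0757532298146709Traceback (most recent call last):
  File "<stdin>", line 9, in <module>
AttributeError: 'float' object has no attribute 'round'
```

Run:
```python
from h import *
g=[.5420,-.2621]; z=.024
s=sense(); print(s["finger_gap"],s["wrist_force"]); f0=np.zeros(3)
for o in (.060,.054,.048,.043,.038,.030):
    command_gripper(o,40); s=sense(); f=s["wrist_force"]-f0; print(o,round(s["time_s"],2),round(float(s["finger_gap"]),4),s["position"].round(4),f.round(1))
    if f[2]>3: z+=min(f[2]/8000,.002); move_l([*g,z],feed=.02); f=sense()["wrist_force"]-f0; print("  z",round(z,4),f.round(1))
im,d=camera("wrist"); cv2.imwrite("pics/w_grip.png",im[:,:,::-1]); print(sense()["time_s"])
```

```text
0.06240975088047359 [-0.61118077  0.30522398  5.64520859]
0.06 16.62 0.0602 [ 0.5428 -0.2626  0.0253] [-1.1 -0.4  7.7]
  z 0.025 [ 0.2 -0.4  3.8]
0.054 17.11 0.054 [ 0.5429 -0.2625  0.026 ] [-0.2 -0.2  8.3]
  z 0.026 [0.6 0.  3.9]
0.048 17.59 0.0481 [ 0.5426 -0.2624  0.0268] [-0.4 -0.1  7.9]
  z 0.027 [-0.7  1.2  3.3]
0.043 18.07 0.0427 [ 0.5424 -0.2621  0.0275] [-0.1  0.6  6.9]
  z 0.0279 [-0.6  0.6  2.6]
0.038 18.53 0.0388 [ 0.5421 -0.2623  0.0281] [-0.2  0.3  6.1]
  z 0.0286 [-0.1 -0.8  0.2]
0.03 19.0 0.0372 [ 0.5417 -0.2621  0.0284] [-0.6 -0.2  0.2]
19.05
```

View pics/w_grip.png

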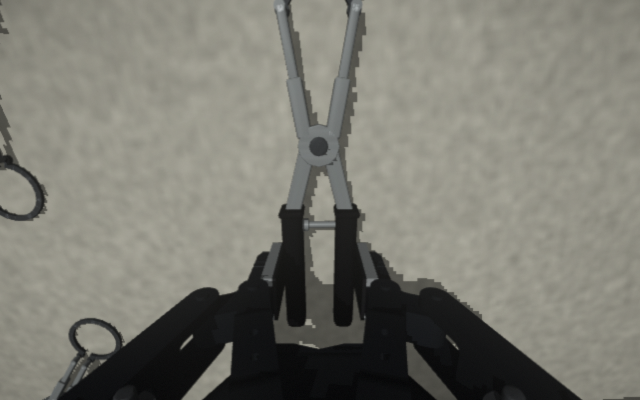

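Handles are parallel and spread at the stop, gap 37 mm with compliant pads. The pivot is at (319,147) and the tips at (282,5) and (355,5), symmetric. Now firm the grip, lift and check the hold from outside.

Run:
```python
from h import *
command_gripper(.020,80); s=sense(); print(s["finger_gap"],s["position"],s["wrist_force"])
p=s["position"]; c=cam("wrist",s)
L=onplane(c,[[282,4],[355,4],[319,147]],.013); R=np.array(s["tcp_rot"]); print("tips/pivot in tool",((L-p)@R).round(4))
move_l([.542,-.2621,.20],feed=.15); sleep(.3)
s=sense(); im,d=camera("wrist"); cv2.imwrite("pics/w_lift.png",im[:,:,::-1])
# tilt: depth of the pliers' upper side along the middle, in tool coordinates
P=(cloud(cam("wrist",s),d)-s["position"])@s["tcp_rot"]
for v in (60,100,147): 
    row=P[v,265:375]; ok=(row[:,0]<.04)&(d[v,265:375]>0); print(v,row[ok].mean(0).round(4) if ok.any() else None, np.median(row[ok][:,0]) if ok.any() else 0)
print(s["finger_gap"],s["position"],s["wrist_force"],s["time_s"])
for n in("top","scene"):
    im,d=camera(n); np.savez(n+"_l.npz",p=im,d=d); P=cloud(cam(n),d); t=(P-s["position"])@s["tcp_rot"]
    m=(d>0)&(abs(t[...,2])<.035)&(t[...,1]>.118)&(t[...,1]<.18)&(abs(t[...,0]-.026)<.02); print(n,m.sum(), t[m].mean(0).round(4) if m.any() else 0)
    if m.any():
        q=t[m]; (cy,cz),r=cv2.minEnclosingCircle(q[:,1:].astype(np.float32)); print("enc tool y,z",cy,cz,r); k=np.linalg.lstsq(np.c_[q[:,1:]-[.146,0],np.ones(len(q))],q[:,0],rcond=None)[0]; print("plane",k)
```

```text
0.03436846972367584 [ 0.54197679 -0.26232942  0.02881627] [-0.70565671 -1.04978673  3.55110324]
tips/pivot in tool [[ 0.0158  0.1206 -0.0141]
 [ 0.0158  0.1206  0.0156]
 [ 0.0158  0.0628  0.001 ]]
60 [ 0.0201  0.1005 -0.0004] 0.019799233237667028
100 [0.018  0.0837 0.0003] 0.0179149776667632
147 [0.0166 0.0627 0.0005] 0.016559230147900134
0.03466853119749055 [ 0.54185147 -0.26205343  0.19951484] [ 0.0136453   0.63698325 -1.07714026] 20.8583
top 0 0
scene 58 [ 0.0307  0.1472 -0.0005]
enc tool y,z 0.14386989176273346 -0.003911851439625025 0.0296659916639328
plane [0.07855135 0.01383897 0.03057473]
```

View pics/w_lift.png

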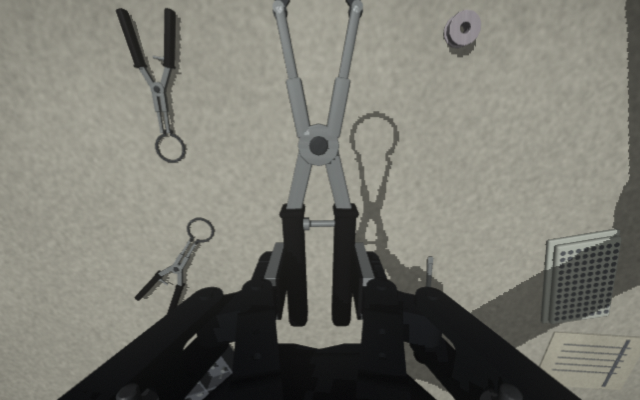

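Held symmetric. Hub and ring have dropped 2.0 mm at y = 63 mm and 4.6 mm at 146 mm, which is a consistent droop of about 0.032 rad. I'll tilt the tool to level the ring, hover above the stub, and check.

```bash
cat >> h.py <<'E'
from scipy.spatial.transform import Rotation as Ro
OFF=np.array([.0319,.1455,0])
def pose(ring,a=np.pi/2,dl=.0315,off=OFF):
    R=down(a)@Ro.from_rotvec([0,0,dl]).as_matrix(); return np.asarray(ring)-R@off,R
def ringfit(name):
    s=sense(); im,d=camera(name); c=cam(name,s); P=cloud(c,d); e=s["position"]+s["tcp_rot"]@OFF
    m=(d>0)&(np.hypot(P[...,0]-e[0],P[...,1]-e[1])<.031)&(abs(P[...,2]-e[2])<.008)&(P[...,0]<e[0]+.014)
    q=P[m]
    from scipy.optimize import least_squares
    o=least_squares(lambda p:np.hypot(*(q[:,:2]-p[:2]).T)-.0235,e[:2],loss="soft_l1",f_scale=.001).x
    k=np.linalg.lstsq(np.c_[q[:,:2]-o,np.ones(len(q))],q[:,2],rcond=None)[0]
    print(name,"n",m.sum(),"expected",e.round(4),"ring",o.round(4),"plane",k.round(4)); return im,d,o
E
python3 - <<'E'
from h import *
command_gripper(.015,100)
p,R=pose([.5485,.246,.22]); movep(p,R); 
p,R=pose([.5485,.246,.135]); move_l(p,R,feed=.15); sleep(.4); s=sense(); print(s["time_s"],s["position"],p,s["finger_gap"],s["wrist_force"],s["joint_pos"].round(2))
out=[]
for n,(u,v) in dict(top=(181,212),scene=(432,215)).items():
    im,d,o=ringfit(n); np.savez(n+"_h.npz",p=im,d=d); circ([.5485,.246],.0945,rad=.025,tol=.005,name=n)
    out.append(cv2.resize(im[v-50:v+50,u-50:u+50],None,fx=4,fy=4,interpolation=cv2.INTER_CUBIC))
cv2.imwrite("pics/hover.png",np.hstack(out)[:,:,::-1])
s=sense(); im,d=camera("wrist"); P=(cloud(cam("wrist",s),d)-s["position"])@s["tcp_rot"]
for v in (60,100,147):
    row=P[v,265:375]; ok=(row[:,0]<.03)&(d[v,265:375]>0); print(v,row[ok].mean(0).round(4),np.median(row[ok][:,0]).round(4))
E
```

```text
24.2667 [0.69508834 0.24608875 0.1628511 ] [0.6949325  0.246      0.16230168] 0.03307949513633968 [ 0.04820786 -0.07072211 -2.11695202] [-0.55  0.67  0.25  1.44 -0.19  1.08  1.32]
top n 95 expected [0.5487 0.2461 0.1354] ring [0.5465 0.2452] plane [-0.0232 -0.0056  0.1385]
top 169 medz 0.0948 enc 0.5476 0.2446 0.0205 mean [0.5477 0.2458 0.0948]
scene n 37 expected [0.5485 0.2461 0.1352] ring [0.5481 0.2425] plane [-0.0185 -0.004   0.1357]
scene 65 medz 0.093 enc 0.5507 0.2416 0.0203 mean [0.5504 0.2386 0.093 ]
60 [0.0206 0.1005 0.0008] 0.0206
100 [0.0184 0.0836 0.0003] 0.0183
147 [0.0171 0.0625 0.0003] 0.0172
```

View pics/hover.png

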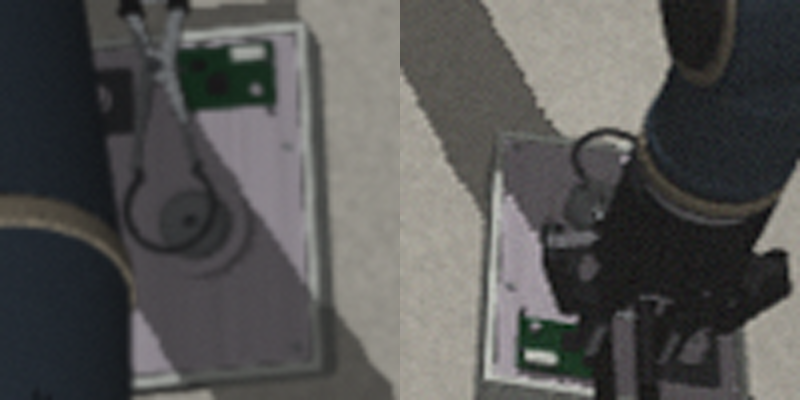

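Ring is above the stub: in the top crop the ring is at (170,210) with the nose at (190,222), offset by parallax. Before descending I'll verify level against the heights measured when the pliers lay on the bench.

Run:
```python
from h import *
f=np.load("pl.npz"); B=cloud(cam("wrist",dict(tcp_rot=f["R"],position=f["t"])),f["d"])
a=np.radians(-6.6); u=np.array([-np.cos(a),-np.sin(a)]); w=np.array([-u[1],u[0]]); rel=B[...,:2]-[.4833,-.2553]
bx,by,bz=rel@u,rel@w,B[...,2]
s=sense(); im,d=camera("wrist"); P=(cloud(cam("wrist",s),d)-s["position"])@s["tcp_rot"]
np.savez("hv.npz",P=P,im=im,d=d)
rows=[]
for lo in list(range(-80,-34,8))+[-3]+list(range(14,56,6)):
    x0,x1=lo/1e3,(lo+6)/1e3
    mb=(bx>x0)&(bx<x1)&(abs(by)<.045)&(bz>.004)&(bz<.03)&(f["d"]>0)
    px=P[...,1]-.0627; mp=(px>x0)&(px<x1)&(abs(P[...,2])<.019)&(P[...,0]<.035)&(P[...,0]>0)&(d>0)
    if mb.sum()>3 and mp.sum()>3:
        h=np.percentile(bz[mb],80); t=np.percentile(P[...,0][mp],20); rows.append((lo+3,h,t,t+h)); print(lo+3,mb.sum(),mp.sum(),round(h,4),round(t,4),"underside x",round(t+h,4))
r=np.array(rows); print(np.polyfit(r[:,0]/1e3,r[:,3],1))
```

```text
-77 85 346 0.0147 0.0147 underside x 0.0294
-69 90 398 0.0144 0.014 underside x 0.0285
-61 86 435 0.0143 0.0144 underside x 0.0286
-53 90 600 0.0146 0.008 underside x 0.0226
-45 108 478 0.0142 0.0151 underside x 0.0294
-37 101 491 0.0144 0.015 underside x 0.0294
0 87 506 0.0142 0.016 underside x 0.0301
17 67 413 0.0127 0.0177 underside x 0.0304
23 68 458 0.0127 0.0176 underside x 0.0304
29 61 404 0.0124 0.0178 underside x 0.0302
35 41 307 0.0104 0.0199 underside x 0.0303
41 45 314 0.0107 0.0199 underside x 0.0306
47 46 330 0.0107 0.0199 underside x 0.0306
53 45 338 0.0106 0.02 underside x 0.0307
[0.02497215 0.02953804]
```

The underside shows the real droop is about 0.0155 rad, so my 0.0315 over-corrected; this agrees with the top camera's -0.02 slope. I'll relevel and refit the ring centre by colour.

```bash
sed -i 's/^OFF=.*/OFF=np.array([.0300,.1455,0])/; s/dl=.0315/dl=.0155/' h.py
python3 - <<'E'
from h import *
from scipy.optimize import least_squares
p,R=pose([.5485,.246,.112]); move_l(p,R,feed=.1); sleep(.4); s=sense(); e=s["position"]+s["tcp_rot"]@OFF; print(s["time_s"],e.round(4),s["wrist_force"].round(2))
out=[]
for n in("top","scene"):
    im,d=camera(n); c=cam(n); zr=e[2]+.00125; g=im.max(2).astype(int)
    v,u=np.mgrid[:400,:640]; Q=onplane(c,np.stack([u,v],-1).reshape(-1,2),zr).reshape(400,640,3)
    dx,dy=Q[...,0]-e[0],Q[...,1]-e[1]; rr=np.hypot(dx,dy)
    m=(rr>.019)&(rr<.030)&(dx<.012)&(g<48)
    P=cloud(c,d); m2=m&(P[...,2]>zr-.007)&(P[...,2]<zr+.007)
    for k,mm in(("col",m),("col+depth",m2)):
        q=Q[mm][:,:2]
        if len(q)>12:
            for r in(.0235,.024): print(n,k,len(q),(least_squares(lambda p:np.hypot(*(q-p).T)-r,e[:2],loss="soft_l1",f_scale=.001).x).round(4))
    ringfit(n); circ([.5485,.246],.0945,rad=.0205,tol=.004,name=n)
    cu,cv=proj(c,[e])[0].astype(int); out.append(cv2.resize(im[cv-25:cv+25,cu-25:cu+25],None,fx=8,fy=8,interpolation=cv2.INTER_CUBIC))
cv2.imwrite("pics/hover2.png",np.hstack(out)[:,:,::-1])
E
```

```text
25.3417 [0.5488 0.246  0.1124] [ 0.36 -0.17 -1.33]
top col 87 [0.5474 0.2457]
top col 87 [0.5479 0.2458]
top col+depth 61 [0.5467 0.2453]
top col+depth 61 [0.5472 0.2454]
top n 85 expected [0.5486 0.2461 0.1122] ring [0.5465 0.2454] plane [0.0092 0.0012 0.1135]
top 174 medz 0.0951 enc 0.5482 0.2455 0.0197 mean [0.5481 0.2461 0.0951]
scene col 39 [0.5491 0.2452]
scene col 39 [0.5496 0.2452]
scene col+depth 21 [0.5502 0.2426]
scene col+depth 21 [0.5507 0.243 ]
scene n 37 expected [0.5485 0.246  0.1121] ring [0.548  0.2421] plane [0.034  0.0017 0.1109]
scene 63 medz 0.0933 enc 0.5501 0.2431 0.018 mean [0.5473 0.241  0.0932]
```

View pics/hover2.png

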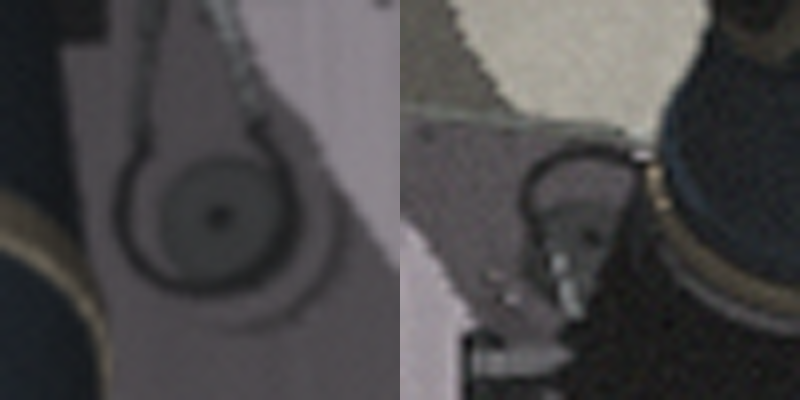

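Both cameras put the ring about 0.7 mm short in x and centred in y; the top crop shows the ring around the nose. I'll correct by +0.7 mm and descend gently.

Run:
```python
from h import *
x=[.5490,.246]
p,R=pose([*x,.104]); move_l(p,R,feed=.05); sleep(.2); f0=sense()["wrist_force"]
for z in (.096,.090,.086):
    p,R=pose([*x,z]); hit=move_l(p,R,feed=.03,until_force=3); s=sense(); e=s["position"]+s["tcp_rot"]@OFF
    print(z,hit,round(s["time_s"],2),e.round(4),(s["wrist_force"]-f0).round(2),s["ft_torque"].round(3))
    if hit: break
```

```text
0.096 False 26.57 [0.5488 0.246  0.0957] [-0.05 -0.1  -0.32] [ 0.04  -0.145  0.029]
0.09 False 26.92 [0.5488 0.2459 0.0897] [ 0.71  0.77 -0.68] [-0.01  -0.147 -0.049]
0.086 False 27.2 [0.5488 0.2459 0.0857] [-0.5   0.53 -0.66] [-0.02  -0.101 -0.037]
```

No contact all the way down the stub. Next, a light touch on the pulley to fix the height, then back to mid-groove.

Run:
```python
from h import *
x=[.5490,.246]
sleep(.3); f0=sense()["wrist_force"]
p,R=pose([*x,.0785]); hit=move_l(p,R,feed=.01,until_force=2.5); s=sense(); e=s["position"]+s["tcp_rot"]@OFF
print(hit,round(s["time_s"],2),e.round(4),(s["wrist_force"]-f0).round(2),s["ft_torque"].round(3),s["finger_gap"])
for n in("top","scene"): ringfit(n)
s=sense(); im,d=camera("wrist"); P=(cloud(cam("wrist",s),d)-s["position"]); T=P@s["tcp_rot"]; W=P[...,2]+s["position"][2]
for y,h in((-.010,.0142),(.002,.0144),(.0627,.0142),(.0827,.0127),(.090,.0125),(.107,.0107),(.113,.0107)):
    m=(abs(T[...,1]-y)<.003)&(abs(T[...,2])<.019)&(T[...,0]<.035)&(T[...,0]>.005)&(d>0); print(y,m.sum(),"underside z",(np.percentile(W[m],80)-h).round(4))
```

```text
False 28.4 [0.5491 0.246  0.0787] [ 0.29 -0.79  2.59] [ 0.045  0.102 -0.005] 0.03278690847549503
top n 178 expected [0.5491 0.246  0.0787] ring [0.5459 0.2461] plane [0.0137 0.018  0.0809]
scene n 49 expected [0.5491 0.2461 0.0787] ring [0.5459 0.2434] plane [0.0294 0.3238 0.0862]
-0.01 366 underside z 0.0774
0.002 407 underside z 0.0776
0.0627 513 underside z 0.0784
0.0827 456 underside z 0.0789
0.09 463 underside z 0.0792
0.107 335 underside z 0.0794
0.113 362 underside z 0.0796
```

Contact found: ring underside at 0.080, resting on the pulley top, 2.6 N. Back off about 1.3 mm, then check level while free.

```bash
cat >> h.py <<'E'
def level():
    s=sense(); im,d=camera("wrist"); P=(cloud(cam("wrist",s),d)-s["position"]); T=P@s["tcp_rot"]; W=P[...,2]+s["position"][2]; r=[]
    for y,h in((-.010,.0142),(.002,.0144),(.0627,.0142),(.0827,.0127),(.090,.0125),(.107,.0107),(.113,.0107)):
        m=(abs(T[...,1]-y)<.003)&(abs(T[...,2])<.019)&(T[...,0]<.035)&(T[...,0]>.005)&(d>0); r.append((y,np.percentile(W[m],80)-h))
    k=np.polyfit(*np.array(r).T,1); print("underside slope",k[0].round(4),"ring mid z",(np.polyval(k,.1455)+.00125).round(4),"t",round(s["time_s"],2),"F",s["wrist_force"].round(2),"M",s["ft_torque"].round(3),"e",(s["position"]+s["tcp_rot"]@OFF).round(4)); return k
E
python3 - <<'E'
from h import *
x=[.5490,.246]
p,R=pose([*x,.0805]); move_l(p,R,feed=.01); sleep(.3); k=level()
if abs(k[0])>.006:   # level the pliers, turning about the ring
    p,R=pose([*x,.0808],dl=.0155-k[0],off=OFF+[0.1455*k[0]*0,0,0]); 
    # keep ring centre: droop-free offset found from the measured height
    ringz=np.polyval(k,.1455)+.00125; p0,R0=pose([*x,.0805]); off=R0.T@(np.array([*x,ringz])-p0)
    p,R=pose([*x,.0824],dl=.0155-k[0],off=off); print("off",off.round(4)); move_l(p,R,feed=.01); sleep(.3); level()
E
```

```text
underside slope 0.0066 ring mid z 0.0813 t 29.2 F [ 0.2   1.25 -0.79] M [ 0.037 -0.112  0.014] e [0.549  0.246  0.0804]
off [ 0.0292  0.1455 -0.    ]
underside slope -0.0065 ring mid z 0.0816 t 29.91 F [-0.33  0.22 -0.89] M [-0.013 -0.125  0.014] e [0.549  0.246  0.0815]
```

Run:
```python
from h import *
x=[.5490,.246]; off=np.array([.0292,.1455,0])
p,R=pose([*x,.0826],dl=.0122,off=off); move_l(p,R,feed=.01); sleep(.5); level(); sleep(.3); level()
s=sense(); print(s["finger_gap"])
c=cam("top"); im,d=camera("top"); u,v=proj(c,[[.549,.246,.082]])[0].astype(int)
a=cv2.resize(im[v-40:v+20,u-30:u+30],None,fx=9,fy=9,interpolation=cv2.INTER_CUBIC); cv2.imwrite("pics/final.png",cv2.convertScaleAbs(a[:,:,::-1],alpha=1.6))
P=cloud(c,d); q=P[(d>0)&(np.hypot(P[...,0]-.548,P[...,1]-.246)<.019)]; print("nose z",np.percentile(q[:,2],50))
```

```text
underside slope -0.0029 ring mid z 0.0819 t 30.71 F [ 0.38  0.61 -1.59] M [-0.015 -0.119 -0.009] e [0.549  0.246  0.0818]
underside slope -0.0032 ring mid z 0.0819 t 31.06 F [-0.06 -0.55 -0.84] M [ 0.006 -0.083 -0.013] e [0.549  0.246  0.0818]
0.03296692501760878
nose z 0.09651488813822284
```

View pics/final.png

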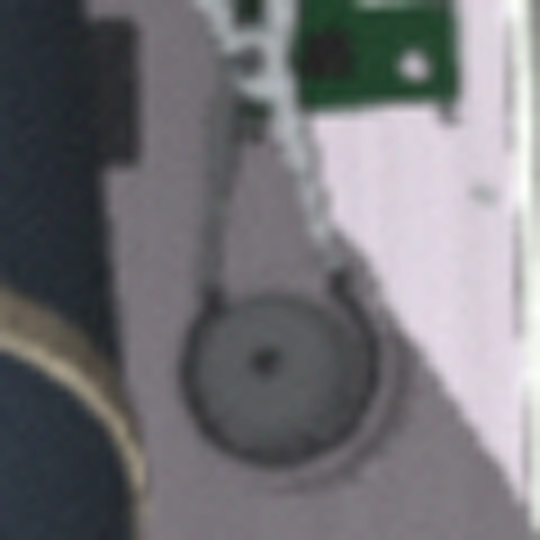

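The ring encloses the stub, its centre at about (282,375) around the nose at (265,362). It is free, level to 0.003 rad, mid-height 81.9 mm, handles at the stop. Handing in.

```bash
python3 -c "
from rig import *
print(finish_job()); s=sense(); print(s['time_s'],s['finger_gap'],s['wrist_force'])"
```

```text
the job is handed in; nothing more can be done
None
the job is handed in; nothing more can be done
```

I fitted the pulley over the stub, then squeezed the largest pliers to their stop and brought the spread ring down to the groove. I handed in at about 31 s, still holding the pliers squeezed; no verdict came back.

- **Pulley:** after seating, its top measured z = 80.0 mm, as it should be. Its centre agreed with the stub's to within about 0.5 mm.
- **Ring:** it went over the stub with no contact force above 1 N. It touched the pulley once lightly, at about 2.6 N, to find the height, and was then raised. Its mid-height measured 81.9 mm against the groove's 82.25 mm, level to 0.003 rad, with no contact force on the wrist.
- **Handles:** they looked parallel in the wrist view after squeezing, and the gap then held steady at 33 mm under the firmer 100 N grip. That reads below the nominal 40 mm; I put the difference down to give in the pads.

Checks that failed or disagreed:
- **Tilt:** the first droop estimate, 0.032 rad, was about twice the later one of 0.0155. I re-levelled before descending.
- **Pulley tilt:** the plane fit of the seated pulley's top was spoiled by stray points, so its flatness rests on the median height only.
- **Touch-down:** the ring met the pulley 1 to 2 mm lower than my offset predicted, and I corrected for that.
- **Ring position:** the scene camera's ring fits were scattered by up to 3 mm because the arm blocked much of the view, so I gave them little weight.

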